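# Open the flash-test jig's guard and take out the passed charger

## Robot

A 6-joint arm with a two-finger parallel gripper is mounted at the origin on a cart in front of the work surface, level with it; the furniture and walls round the work are solid. World frame = base frame: x ahead of the robot, y to its left, z up, the work surface at z = 0. Lengths are in m, angles in rad, forces in N, time in s.
With the tool pointing down it reaches from about 0.325 to 0.875 m from the base axis. Payload 4.4 kg.
Tool frame: the origin (TCP) lies at the very end of the fingers, on their centre line; the grasp point (between the pads) lies bot.grip_depth behind it (bot.grip_depth is the distance from the TCP to the grasp point, in m); z points along the fingers, y is the line along which they close (so a half turn about z gives the same grasp; the last joint's range is limited). The gripper opens to 85 mm and grips with 20 to 120 N. Pads are 22 mm wide; open, the fingers measure 114 mm over their backs; the gripper's body (76 mm by 85 mm) begins 54 mm behind the grasp point. The pads swing forward as they close: fully open they stand 13 mm farther back than shut.
Start: joints at [1.103, 0.207, 1.542, -0, 1.393, -0.15], TCP at [0.179, 0.546, 0.231] pointing down, gripper open.
Joint ranges: [-2.73, 2.73], [-0.86, 2.22], [0.23, 2.46], [-1.11, 4.25], [0.08, 2.63], [-2.82, 2.82]. Speed limits (rad/s): [2.79, 2.79, 3.14, 3.14, 3.14, 3.14].

## Interface

Orientations are given as a unit quaternion [x, y, z, w].
In Python, from rig import bot gives the robot as it stands.
- The arm moves only by the shell command python3 -m jog 'ROWS'. ROWS is JSON, a list of rows, each a list of 5 numbers: the finger opening in mm, from 0 to 85.4, then the shift along the tool's x, y, z in units of 40 mm (1.0 is 40 mm), then the turn about the tool's z in units of 6 degrees (1.0 is 6 degrees). A call has 1 to 12 rows; each row is the pose to reach, as a shift and turn from the pose commanded when the call began, along the tool's axes at that moment; what a row does not reach only later rows make up. A row lasts 1/12 s, in which the tool goes at most 41.7 mm and 7.16 degrees, less where a joint would pass 70% of its speed; a pose out of reach is approached as far as the arm can. A call with a gripper value outside its range is refused whole. The fingers move at their own pace and stop on an object; the grip force is fixed at half the most. Time passes only in rows, so rows that repeat a pose let the fingers close. It gives the time, the measured TCP pose, the force, the opening and the grip force at its end, in the units of the state.
- bot.sense(): the state, without advancing time (a new reading comes with each control period).
- bot.camera(name): name is "side" or "top" or "wrist"; returns (picture, depth): 384x512x3 uint8, red, green, blue; 384x512 float32, m along the optical axis (not along the pixel's ray), 0 where there is no reading.
- bot.calibration(name): a dict with "mtx" (3x3 intrinsics, pixels), "T" (4x4, takes a point from camera to world coordinates); the wrist camera has in their place "hand_eye" (4x4, takes a point from camera to tool coordinates, whose origin is the TCP and whose axes are the flange's). Camera axes: x right, y up, looking along -z (the intrinsics and any distortion apply to the point x, -y, -z); pixel columns grow to the right and rows downward; lengths in m; the calibration is good to about 2 mm. The wrist camera is an equidistant fisheye: a pixel r from the principal point sees the ray r / f radians off the axis. A picture is of the moment at which its call begins: read the wrist's pose just before it. calibration takes no time and is no camera call.
- bot.hand_in(): hands the job in; it is judged then, once.
Trained networks look in the newest picture that a camera, given by its name, has taken for a name from the list of things; names that differ only in an ending like _2 or _b are one class to them, and where a whole thing is asked for, a point or a joint stands for the part that bears it (a point fixed in the world has none). Each returns a list of dicts, best first, with "p" (0 to 1); they miss things now and then, are a little off and sometimes report something else, mostly with a low value. They report only what shows in the picture. A call takes as long as a camera call.
- bot.spot_in(target, camera): "pixel" ([column, row] in pixels, amid what is visible of it).
- bot.masks_of(target, camera): "region" (384x512 bool, what is visible of it) and "pixel" ([column, row] in pixels, amid what is visible of it).
The state is a dict: "clock": time; "q": joint angles; "qd": joint speeds; "tau": joint torques, N m; "eef_pos": TCP position; "tool_rot": TCP orientation; "contact_force": force on the tool from outside, world axes, zero at the start; "torque": the same for the moment, N m; "opening": opening from 0.0 (shut) to 1.0 (fully open); "finger_force": force on a finger pad.
Only numpy, scipy, OpenCV 4.12 (cv2) and the standard library are available. Lean on these libraries where they do the work, as an engineer would, in place of code of your own. Each camera call takes 0.05 s, during which the arm holds its last target. There are 200 camera calls.

## Task

The charger in the insulation test jig has passed (green lamp). Swing the jig's clear guard up by its black handle and right over to its back stop so that it stays fully open on its own, without flinging it or letting it drop; then lift the charger out and set it down flat in the empty pocket of the green tray. Do not drop it in, do not disturb the chargers already in the trays, the multimeter or the tin, and leave the guard open.

Things in the scene. Friction and masses are not known exactly. Their poses are not given: they have to be found in the camera images.
- jig: grey test jig 150 (x) x 156 (y) x 50 mm high, fixed on the bench; origin = centre of its underside; +x = back (hinge side), -x = front with lamps. Its black top plate, 50 mm up, carries white corner locators 7 mm high round the charger, whose sides stay free for the fingers, and a red contact block 24 mm high, 41 to 54 mm behind the origin, beyond the pins
- guard (a joint): guard angle, rad: 0 shut, 1.95 back stop; grows as its front goes up and over to the back. Clear hood with yellow edging, 126 long x 142 wide x 46 mm high, top 97 mm up when shut, 0.5 kg, nearly free, damped hinge: let go below about 1.2 it falls shut, beyond about 1.3 it falls on to the stop and stays. 2 to 3 N at the handle lift it. Open, the handle stands 211 mm above the bench
- guard_hinge (a point): a point on the guard's hinge axis, midway: 66 mm behind the jig's origin, 56 mm above the bench; axes as the jig's, the hinge axis lies along y
- guard_handle (a point): middle of the black round handle bar, 12 mm thick, 90 mm long, parallel to the hinge, 44 mm off the guard's front wall on an arm at each end (38 mm gap, 76 mm free length). Shut: 170 mm in front of the hinge axis, 25 mm above it (81 mm over the bench); turns with the guard, axes as the jig's when shut. In a light pinch the bar rolls between the fingers
- adapter: the black USB plug-top charger lying on its side: body 52 (x) x 42 (y) x 28 (z) mm, plug pins sticking out 20 mm at its +x end; origin = centre of the underside of the 71 mm overall length, so the body's middle is 10 mm along -x; pinch across the 42 mm. It starts in the jig, underside 50 mm above the bench, within 1 mm of the jig's origin in plan, axes along the jig's
- green_tray: green tray for passed chargers, 180 (x) x 60 (y) mm, fixed; origin = centre of its underside. Two pockets in a row along x, each 84 (x) x 52 (y) mm; floor 3 mm, walls 12 mm above the bench; long walls cut away for 48 mm in the middle of each pocket for the fingers. The -x pocket is taken, the +x pocket empty
- green_tray_far (a point): centre of the floor of the green tray's empty pocket (44 mm from the tray's origin along its +x), axes as the tray's; the charger lies in it with its long side along the tray's x, either way round
- red_tray: the red tray for failed chargers, same shape as the green one; not to be used
- done_adapter: a charger of the same kind lying in the taken pocket of the green tray; leave alone (origin at its underside)
- failed_adapter: a charger of the same kind lying in the red tray; leave alone (origin at its underside)
- multimeter: yellow and black hand multimeter lying on the bench, 128 x 68 x 39 mm; bystander (origin at its underside)
- flux_tin: round yellow tin, 60 mm across, 19 mm high; bystander (origin at its underside)

How it is judged:
By the outcome, as a careful person would: the job done as asked, in the order asked, and still so for the second after the job is handed in, with the robot touching nothing.
It also fails if it takes over 48 s, if anything falls off the work surface, if the arm or the gripper's body presses on something with over 40 N, if the wrist force passes 120 N, or if a joint passes its speed limit or range.

## Working session

There is one attempt and no reset: what is moved stays moved. The work goes in short steps, Python scripts to look and compute and a shell command to move; the robot and the scene stay as the last step left them, time stands still between calls to the robot, and variables do not carry over. Pictures are saved under pics/ and viewed, at most 10 in all, crops included, and the job is handed in when it is done.

```bash
mkdir -p pics; cat > h.py <<'E'
import numpy as np,cv2
from rig import bot
from scipy.spatial.transform import Rotation as R
def cloud(cam,d):
    c=bot.calibration(cam);K=c['mtx'];T=c['T']
    v,u=np.mgrid[:384,:512]
    x=(u-K[0,2])/K[0,0]*d;y=(v-K[1,2])/K[1,1]*d
    P=np.stack([x,-y,-d],-1)
    return P@T[:3,:3].T+T[:3,3]
def save(n,im): cv2.imwrite('pics/'+n,im[:,:,::-1])
E
python3 - <<'E'
from h import *
for cam in ('top','side'):
    im,d=bot.camera(cam);save(cam+'0.png',im);P=cloud(cam,d);np.save(cam+'.npy',P)
    print(cam,bot.calibration(cam)['T'].round(3).tolist())
    for t in ['jig','guard','guard_handle','adapter','green_tray','green_tray_far','red_tray','done_adapter','failed_adapter','multimeter','flux_tin']:
        for m in bot.masks_of(t,cam)[:2]:
            r=m['region']&(d>0)
            if r.sum()<5: continue
            q=P[r]; print(t,round(m['p'],2),np.round(m['pixel']),r.sum(),np.median(q,0).round(3),np.percentile(q,2,axis=0).round(3),np.percentile(q,98,axis=0).round(3))
print(bot.grip_depth,bot.sense())
E
```

```text
top [[0.003, 0.981, -0.196, 0.212], [-1.0, 0.002, -0.007, -0.271], [-0.007, 0.196, 0.981, 1.503], [0.0, 0.0, 0.0, 1.0]]
jig 0.6 [230. 183.] 2772 [ 0.513 -0.175  0.097] [ 0.425 -0.246  0.021] [ 0.595 -0.1    0.104]
guard 0.78 [229. 181.] 2351 [ 0.519 -0.171  0.098] [ 0.424 -0.24   0.06 ] [ 0.592 -0.102  0.104]
guard 0.61 [230. 187.] 2869 [ 0.511 -0.174  0.097] [ 0.424 -0.248  0.004] [ 0.595 -0.1    0.104]
guard_handle 0.83 [226. 182.] 2299 [ 0.519 -0.172  0.098] [ 0.424 -0.24   0.061] [ 0.592 -0.104  0.104]
green_tray 0.93 [156. 207.] 823 [0.461 0.064 0.005] [ 0.347  0.028 -0.002] [0.525 0.096 0.018]
green_tray_far 0.72 [151. 207.] 789 [0.458 0.063 0.005] [ 0.347  0.027 -0.002] [0.521 0.096 0.018]
red_tray 0.56 [312. 204.] 797 [ 0.464 -0.436  0.005] [ 0.358 -0.472 -0.003] [ 0.53  -0.409  0.019]
done_adapter 0.7 [155. 228.] 252 [0.382 0.05  0.032] [0.356 0.031 0.004] [0.412 0.072 0.038]
failed_adapter 0.59 [319. 225.] 262 [ 0.393 -0.45   0.032] [ 0.367 -0.472  0.002] [ 0.423 -0.429  0.038]
multimeter 0.97 [361. 219.] 955 [ 0.417 -0.588  0.03 ] [ 0.382 -0.651  0.011] [ 0.453 -0.528  0.0
[... 1678 characters left out ...]
048  0.023]
0.0187 {'clock': 1.2, 'q': array([ 1.10348315e+00,  2.06617420e-01,  1.54149915e+00, -1.03935130e-05,
        1.39349706e+00, -1.50508486e-01]), 'qd': array([-0.00097837, -0.00124321,  0.00116495, -0.00102761, -0.00088874,
       -0.00212772]), 'tau': array([-8.67103040e-05, -3.83056319e+01, -2.91972327e+01, -4.17564834e-04,
        5.62704554e-04,  1.69909921e-06]), 'eef_pos': array([0.17915021, 0.54638125, 0.23127217]), 'tool_rot': array([ 1.57739848e-01,  9.87480704e-01, -1.15500286e-05,  1.68351572e-06]), 'contact_force': array([-1.03119489,  0.313843  , -0.32293757]), 'torque': array([ 0.01621779, -0.07219077,  0.02802181]), 'finger_force': 0.0, 'opening': 0.999333823886417}
```

```bash
python3 - <<'E'
import cv2,numpy as np
a=cv2.imread('pics/top0.png')[130:260,110:370];cv2.imwrite('pics/top0c.png',cv2.resize(a,(780,390),interpolation=cv2.INTER_CUBIC))
b=cv2.imread('pics/side0.png');cv2.imwrite('pics/side0c.png',cv2.resize(b[100:320,130:400],(736,600),interpolation=cv2.INTER_CUBIC))
E
```

```text
(no output)
```

View pics/top0c.png

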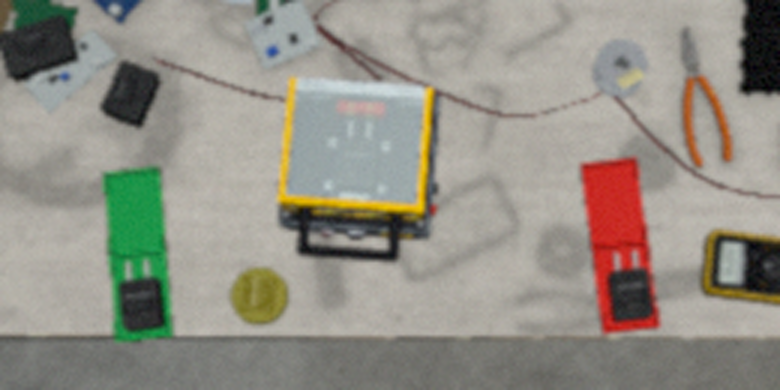

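View pics/side0c.png

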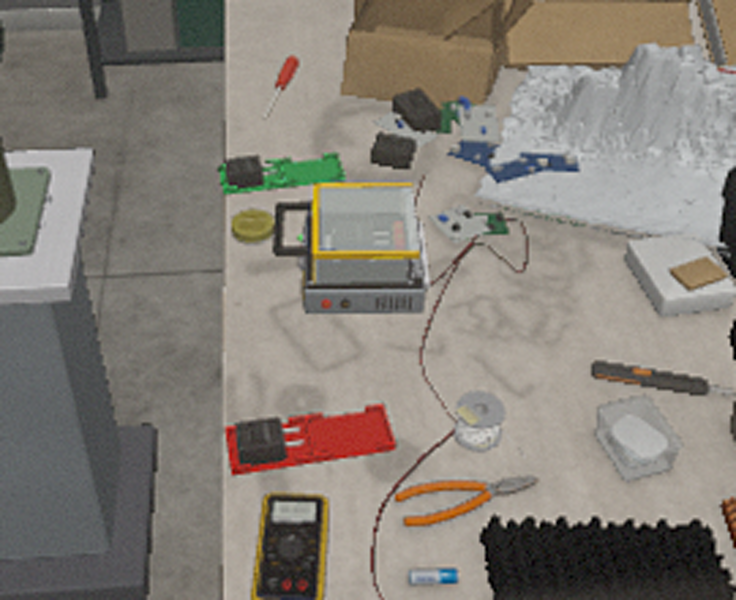

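```bash
cat >> h.py <<'E'
def rect(pts):
    # x/y min-area rect: centre, size, yaw of edge closest to world x
    (c,s,a)=cv2.minAreaRect((pts*1000).astype(np.float32))
    a=(a+45)%90-45 if True else a
    return np.round(c,1),np.round(s,1),round(a,2)
E
python3 - <<'E'
from h import *
for cam in ('top','side'):
    P=np.load(cam+'.npy');im=cv2.imread(f'pics/{cam}0.png')
    hsv=cv2.cvtColor(im,cv2.COLOR_BGR2HSV);H,S,V=[hsv[...,i].astype(int) for i in range(3)]
    X,Y,Z=P[...,0],P[...,1],P[...,2]
    near=(X>.36)&(X<.62)&(Y>-.28)&(Y<-.08)
    yel=near&(abs(H-25)<8)&(S>130)&(Z>.085)
    print(cam,'yellow top',yel.sum(),rect(P[yel][:,:2]),np.median(Z[yel]))
    hd=near&(V<90)&(Z>.065)&(Z<.095)&(X<.43)
    q=P[hd];print('handle',hd.sum(),q.min(0).round(3),q.max(0).round(3))
    b=q[q[:,0]<q[:,0].min()+.016]; 
    p=np.polyfit(b[:,1],b[:,0],1);print(' bar fit dx/dy',p.round(3),len(b),b.mean(0).round(4),np.ptp(b[:,1]), 'yaw',-np.degrees(np.arctan(p[0])))
    g=(abs(H-60)<15)&(S>100)&(X>.3)&(X<.56)&(Y>0)&(Y<.13)&(Z<.03)
    full=g|((X>.345)&(X<.43)&(Y>.025)&(Y<.1)&(Z>.006))
    print('green',g.sum(),rect(P[g][:,:2]),'full',rect(P[full][:,:2]))
    k=g&(X>.44); print(' far part',rect(P[k][:,:2]),np.percentile(Z[k],[10,50,90]).round(4))
    for t,lo in (('right',0),):
        e=P[g&(Z>.009)]
        # edges: line fits of long walls
        for s in (-1,1):
            m=[]; 
            for x0 in np.arange(.36,.52,.008):
                w=P[g&(abs(X-x0)<.004)][:,1]
                if len(w)>3:m.append((x0,w.min() if s<0 else w.max()))
            m=np.array(m);pp=np.polyfit(m[:,0],m[:,1],1);print(' edge',s,pp.round(4),'yaw',np.degrees(np.arctan(pp[0])).round(2))
s=bot.sense();print(R.from_quat(s['tool_rot']).as_matrix().round(3))
E
```

```text
top yellow top 311 (array([ 528. , -171.8]), array([143.7, 130.3]), -3.41) 0.09905276394311202
handle 107 [ 0.417 -0.214  0.077] [ 0.43  -0.116  0.094]
 bar fit dx/dy [0.041 0.431] 107 [ 0.4239 -0.1683  0.0881] 0.09833184782287707 yaw -2.3349705356898967
green 807 (array([434.5,  59.5]), array([178.7,  59. ]), 6.68) full (array([433.9,  67.1]), array([179.,  77.]), 5.31)
 far part (array([480.5,  65.1]), array([86.1, 58.5]), 6.55) [0.0009 0.0049 0.0104]
 edge -1 [ 0.1288 -0.0247] yaw 7.34
 edge 1 [0.117 0.037] yaw 6.67
side yellow top 222 (array([ 531.3, -172. ]), array([150.5, 127.3]), -3.57) 0.0964199725714111
handle 47 [ 0.418 -0.218  0.077] [ 0.43  -0.117  0.09 ]
 bar fit dx/dy [0.03  0.431] 47 [ 0.4251 -0.1803  0.0852] 0.1016492780028978 yaw -1.734619034793161
green 283 (array([435.1,  57.2]), array([176.7,  65.2]), 5.55) full (array([435.1,  57.2]), array([176.7,  65.2]), 5.55)
 far part (array([480.9,  62.7]), array([84.8, 61.5]), 6.98) [0.0006 0.0035 0.0073]
 edge -1 [ 0.1253 -0.0257] yaw 7.14
 edge 1 [ 0.441 -0.122] yaw 23.8
[[-0.95   0.312 -0.   ]
 [ 0.312  0.95  -0.   ]
 [-0.    -0.    -1.   ]]
```

```bash
cat >> h.py <<'E'
def to(x,y,z,phi):
    s=bot.sense();M=R.from_quat(s['tool_rot']).as_matrix()
    d=M.T@(np.array([x,y,z])-s['eef_pos'])/.04
    p=np.degrees(np.arctan2(M[1,0],M[0,0]));t=-((phi-p+180)%360-180)/6
    print('rows',d.round(3),'turn',round(t,2),'phi',p.round(2),'t',s['clock'],'F',s['contact_force'].round(1),'op',round(s['opening'],3),s['eef_pos'].round(4))
E
python3 -m jog '[[85,-4,-5.3,0,4],[85,-8,-10.6,0,8],[85,-11.33,-15,0.8,12.5],[85,-11.33,-15,0.8,12.5],[85,-11.33,-15,0.8,12.5],[85,-11.33,-15,0.8,12.5],[85,-11.33,-15,0.8,12.5],[85,-11.33,-15,0.8,12.5],[85,-11.33,-15,0.8,12.5],[85,-11.33,-15,0.8,12.5],[85,-11.33,-15,0.8,12.5],[85,-11.33,-15,0.8,12.5]]'
python3 -c "
from h import *
to(.4225,-.1655,.16,86.6)"
```

```text
clock: 2.2
eef_pos: [0.3413, 0.0719, 0.2118]
tool_rot: [0.727, 0.687, 0.001, 0.001]
contact_force: [1.1, 0.2, -0.1]
opening: 0.996
finger_force: 0.0
rows [-5.811  2.361  1.299] turn 0.02 phi 86.74 t 2.2 F [ 1.1  0.2 -0.1] op 0.996 [0.3413 0.0719 0.2118]
```

```bash

python3 -m jog '[[85,-5.8,2.36,0.6,0],[85,-5.8,2.36,0.6,0],[85,-5.8,2.36,0.6,0],[85,-5.8,2.36,1.2,0],[85,-5.8,2.36,1.2,0],[85,-5.8,2.36,1.2,0],[85,-5.8,2.36,1.2,0],[85,-5.8,2.36,1.2,0],[85,-5.8,2.36,1.2,0]]'
python3 - <<'E'
from h import *
to(.4225,-.1655,.062,86.6)
im,d=bot.camera('wrist');save('w1.png',im)
c=bot.calibration('wrist');print({k:np.round(v,4).tolist() for k,v in c.items()})
E
```

```text
clock: 2.95
eef_pos: [0.4221, -0.1626, 0.1631]
tool_rot: [0.727, 0.687, 0.0, -0.001]
contact_force: [-0.2, 0.3, 0.4]
opening: 0.99
finger_force: 0.0
rows [-0.075  0.017  2.528] turn 0.03 phi 86.79 t 2.95 F [-0.2  0.3  0.4] op 0.99 [ 0.4221 -0.1626  0.1631]
{'mtx': [[297.3186, 0.0, 254.0932], [0.0, 297.3186, 189.7479], [0.0, 0.0, 1.0]], 'hand_eye': [[0.0003, 0.9603, 0.279, 0.071], [1.0, -0.0004, 0.0004, 0.0001], [0.0005, 0.279, -0.9603, -0.1434], [0.0, 0.0, 0.0, 1.0]]}
```

View pics/w1.png

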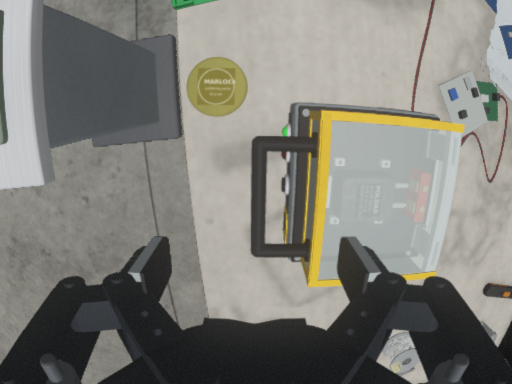

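```bash
cat >> h.py <<'E'
def wray(px,z,s):
    c=bot.calibration('wrist');K=c['mtx'];a=(px[0]-K[0,2])/K[0,0];b=(px[1]-K[1,2])/K[1,1]
    r=np.hypot(a,b);v=np.array([np.sin(r)*a/r,-np.sin(r)*b/r,-np.cos(r)])
    M=R.from_quat(s['tool_rot']).as_matrix();E=c['hand_eye']
    o=M@E[:3,3]+s['eef_pos'];w=M@E[:3,:3]@v
    return o+w*(z-o[2])/w[2]
E
python3 - <<'E'
from h import *
s=bot.sense()
for n,p,z in [('bar top',(259,138),.085),('bar bot',(258,251),.085),('hood FL',(314,112),.097),('hood FR',(311,285),.097),('hood BL',(463,127),.097)]: print(n,wray(p,z,s).round(4))
E
```

```text
bar top [ 0.4283 -0.1154  0.085 ]
bar bot [ 0.4229 -0.209   0.085 ]
hood FL [ 0.4681 -0.097   0.097 ]
hood FR [ 0.4666 -0.2391  0.097 ]
hood BL [ 0.6008 -0.1066  0.097 ]
```

```bash

python3 -m jog '[[32,-0.03,0.05,0,0],[32,-0.03,0.05,0.3,0],[32,-0.03,0.05,0.3,0],[32,-0.03,0.05,0.5,0],[32,-0.03,0.05,0.8,0],[32,-0.03,0.05,1.1,0],[32,-0.03,0.05,1.5,0],[32,-0.03,0.05,1.9,0],[32,-0.03,0.05,2.2,0],[32,-0.03,0.05,2.5,0],[32,-0.03,0.05,2.5,0],[32,-0.03,0.05,2.5,0]]'
python3 - <<'E'
from h import *
to(.424,-.164,.0625,86.7)
im,d=bot.camera('wrist');save('w2.png',im)
E
```

```text
clock: 4.0
eef_pos: [0.424, -0.1635, 0.0631]
tool_rot: [0.726, 0.688, -0.0, -0.001]
contact_force: [-0.2, 0.0, 0.5]
opening: 0.372
finger_force: 0.0
rows [-0.012 -0.     0.014] turn 0.03 phi 86.9 t 4.0 F [-0.2  0.   0.5] op 0.372 [ 0.424  -0.1635  0.0631]
```

View pics/w2.png

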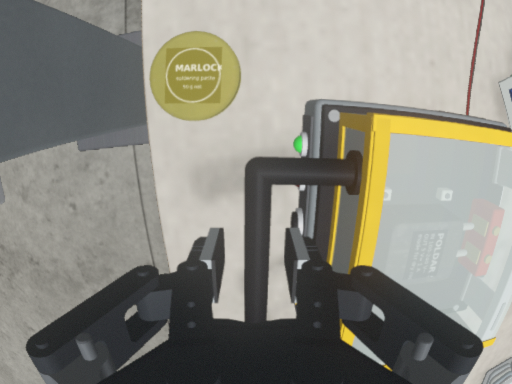

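```bash

python3 -m jog '[[11,0,0,0,0],[11,0,0,0,0],[11,0,0,0,0],[11,0,0,0,0],[11,0,0,0,0],[11,0,0,0,0]]'
python3 - <<'E'
import numpy as np
# path of grasp point from now, world; fwd = jig +x = tool y
r=np.hypot(170,25);a0=np.arctan2(25,170)
for th in np.arange(0,2.01,.0975):
    a=a0+th; print(round(th,3),'ty',round((170-r*np.cos(a))/40,2),'tz',round(-(r*np.sin(a)-25)/40,2))
E
```

```text
clock: 4.55
eef_pos: [0.4251, -0.1647, 0.0644]
tool_rot: [0.726, 0.687, 0.0, 0.001]
contact_force: [-2.5, 0.8, 5.5]
opening: 0.133
finger_force: 15.3
0.0 ty 0.0 tz -0.0
0.098 ty 0.08 tz -0.41
0.195 ty 0.2 tz -0.81
0.292 ty 0.36 tz -1.2
0.39 ty 0.56 tz -1.57
0.488 ty 0.79 tz -1.92
0.585 ty 1.05 tz -2.24
0.682 ty 1.35 tz -2.54
0.78 ty 1.67 tz -2.81
0.878 ty 2.01 tz -3.04
0.975 ty 2.38 tz -3.24
1.072 ty 2.77 tz -3.41
1.17 ty 3.17 tz -3.53
1.268 ty 3.58 tz -3.62
1.365 ty 3.99 tz -3.66
1.463 ty 4.41 tz -3.67
1.56 ty 4.83 tz -3.63
1.658 ty 5.24 tz -3.55
1.755 ty 5.64 tz -3.44
1.852 ty 6.03 tz -3.28
1.95 ty 6.4 tz -3.09
```

```bash

python3 -m jog '[[11,0,0.01,-0.06,0],[11,0,0.03,-0.2,0],[11,0,0.08,-0.41,0],[11,0,0.14,-0.61,0],[11,0,0.2,-0.81,0],[11,0,0.28,-1.0,0],[11,0,0.36,-1.2,0],[11,0,0.46,-1.38,0],[11,0,0.56,-1.57,0],[11,0,0.67,-1.75,0],[11,0,0.79,-1.92,0],[11,0,0.92,-2.08,0]]'
python3 -c "
from h import *
to(.424,-.164,.0625,86.7)"
```

```text
clock: 5.55
eef_pos: [0.459, -0.1668, 0.1472]
tool_rot: [0.726, 0.688, -0.003, -0.002]
contact_force: [-8.8, -4.5, 2.6]
opening: 0.134
finger_force: 14.9
rows [ 0.025 -0.863  2.123] turn 0.03 phi 86.88 t 5.55 F [-8.8 -4.5  2.6] op 0.134 [ 0.459  -0.1668  0.1472]
```

```bash

python3 -m jog '[[11,0,0.11,-0.17,0],[11,0,0.25,-0.33,0],[11,0,0.39,-0.49,0],[11,0,0.55,-0.63,0],[11,0,0.71,-0.76,0],[11,0,0.88,-0.88,0],[11,0,1.05,-0.99,0],[11,0,1.23,-1.1,0],[11,0,1.42,-1.2,0],[11,0,1.61,-1.29,0],[11,0,1.81,-1.37,0],[11,0,2.01,-1.44,0]]'
python3 -c "
from h import *
to(.424,-.164,.0625,86.7)"
```

```text
clock: 6.55
eef_pos: [0.5418, -0.1718, 0.2061]
tool_rot: [0.726, 0.687, -0.001, 0.001]
contact_force: [-4.3, -3.8, 5.3]
opening: 0.132
finger_force: 14.8
rows [ 0.041 -2.952  3.59 ] turn 0.02 phi 86.83 t 6.55 F [-4.3 -3.8  5.3] op 0.132 [ 0.5418 -0.1718  0.2061]
```

```bash

python3 -m jog '[[11,0,0.22,-0.06,0],[11,0,0.42,-0.11,0],[11,0,0.63,-0.15,0],[11,0,0.83,-0.17,0],[11,0,1.04,-0.19,0],[11,0,1.25,-0.2,0],[11,0,1.46,-0.2,0],[11,0,1.67,-0.18,0],[11,0,1.88,-0.16,0],[11,0,2.08,-0.13,0],[11,0,2.29,-0.08,0],[11,0,2.49,-0.03,0]]'
python3 -c "
from h import *
to(.424,-.164,.0625,86.7)"
```

```text
clock: 7.55
eef_pos: [0.642, -0.1775, 0.2062]
tool_rot: [0.726, 0.687, -0.0, 0.001]
contact_force: [0.2, -6.0, 2.0]
opening: 0.13
finger_force: 15.1
rows [ 0.043 -5.465  3.584] turn 0.02 phi 86.81 t 7.55 F [ 0.2 -6.   2. ] op 0.13 [ 0.642  -0.1775  0.2062]
```

```bash

python3 -m jog '[[11,0,0.17,0.06,0],[11,0,0.32,0.12,0],[11,0,0.46,0.18,0],[11,0,0.59,0.24,0],[11,0,0.7,0.29,0],[11,0,0.8,0.34,0],[11,0,0.87,0.38,0],[11,0,0.92,0.41,0],[11,0,0.95,0.42,0],[11,0,0.95,0.42,0]]'
python3 - <<'E'
from h import *
to(.424,-.164,.0625,86.7)
im,d=bot.camera('side');save('s2.png',im[100:260,150:400].repeat(3,0).repeat(3,1))
E
```

```text
clock: 8.38
eef_pos: [0.6799, -0.1798, 0.1891]
tool_rot: [0.727, 0.687, -0.0, 0.001]
contact_force: [0.7, -5.4, 1.1]
opening: 0.133
finger_force: 15.2
rows [ 0.046 -6.416  3.152] turn 0.02 phi 86.81 t 8.3833 F [ 0.7 -5.4  1.1] op 0.133 [ 0.6799 -0.1798  0.1891]
```

View pics/s2.png

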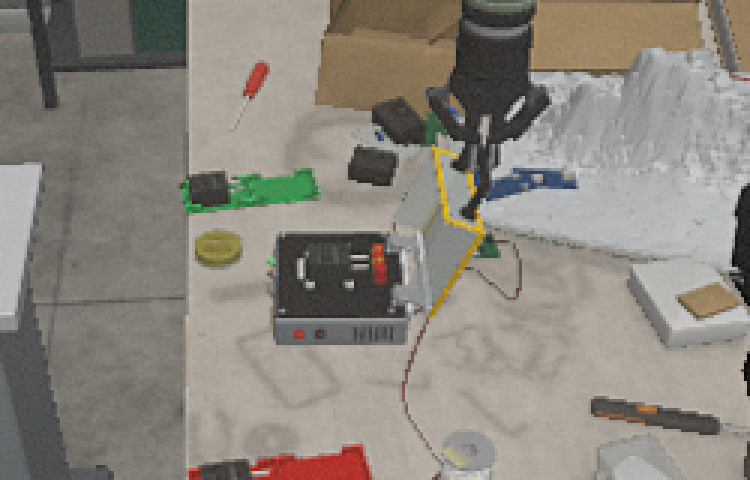

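```bash

python3 -m jog '[[11,0,0.05,0.03,0],[11,0,0.05,0.03,0],[14,0,0.05,0.03,0],[25,0,0.05,0.03,0],[40,0,0.05,0.03,0],[40,0,0.05,0.03,0],[40,0,0.05,-0.2,0],[40,0,0.05,-0.7,0],[40,0,0.05,-1.3,0],[40,0,0.05,-1.9,0],[40,0,0.05,-1.9,0]]'
python3 - <<'E'
from h import *
to(.5165,-.1705,.18,-3.4)
im,d=bot.camera('side');save('s3.png',im);P=cloud('side',d)
t,dt=bot.camera('top');Pt=cloud('top',dt);save('t3.png',t)
for c,PP in (('top',Pt),('side',P)):
    for n in ('guard','guard_handle','adapter'):
        for m in bot.masks_of(n,c)[:2]:
            q=PP[m['region']];print(c,n,round(m['p'],2),m['region'].sum(),np.percentile(q,[2,50,98],axis=0).round(3).tolist())
M=(Pt[...,2]>.19)&(Pt[...,2]<.215)&(abs(Pt[...,0]-.68)<.05)&(abs(Pt[...,1]+.18)<.06)&(t.max(-1)<90)
print('handle pts',M.sum(),Pt[M].mean(0) if M.any() else '',Pt[M][:,2].max() if M.any() else '')
E
```

```text
clock: 9.35
eef_pos: [0.6839, -0.1792, 0.2727]
tool_rot: [0.726, 0.688, 0.003, 0.005]
contact_force: [0.5, -0.6, 1.7]
opening: 0.466
finger_force: 0.0
rows [-3.000e-03 -4.219e+00  2.267e+00] turn 15.05 phi 86.88 t 9.35 F [ 0.5 -0.6  1.7] op 0.466 [ 0.6839 -0.1792  0.2727]
top guard 0.95 1488 [[0.599, -0.25, 0.039], [0.644, -0.193, 0.098], [0.681, -0.112, 0.212]]
top guard_handle 0.62 1419 [[0.602, -0.25, 0.049], [0.644, -0.193, 0.1], [0.679, -0.114, 0.212]]
top adapter 0.5 242 [[0.492, -0.191, 0.057], [0.514, -0.171, 0.079], [0.541, -0.153, 0.085]]
top adapter 0.29 868 [[0.358, -0.471, -0.002], [0.465, -0.436, 0.005], [0.532, -0.408, 0.017]]
side guard 0.65 1206 [[0.603, -0.254, 0.035], [0.643, -0.198, 0.132], [0.686, -0.105, 0.21]]
side guard_handle 0.91 1244 [[0.598, -0.254, 0.007], [0.642, -0.199, 0.128], [0.684, -0.097, 0.209]]
side adapter 0.75 170 [[0.495, -0.194, 0.053], [0.518, -0.188, 0.075], [0.542, -0.159, 0.081]]
side adapter 0.7 161 [[0.369, -0.1, 0.001], [0.391, -0.08, 0.018], [0.417, -0.044, 0.023]]
handle pts 75 [ 0.67522823 -0.20985965  0.2078951 ] 0.2147551820048863
```

```bash

python3 -m jog '[[80,0,-0.6,0,1.1],[80,0,-1.4,0,2.2],[80,0,-2.2,0,3.4],[80,0,-3.0,0,4.6],[80,0,-3.8,0,5.8],[80,0,-4.22,0,7],[80,0,-4.22,0.5,8.1],[80,0,-4.22,1,9.3],[80,0,-4.22,1.5,10.5],[80,0,-4.22,2,11.7],[80,0,-4.22,2.27,12.8],[80,0,-4.22,2.27,14]]'
python3 -m jog '[[80,0,0,0,1.05],[80,0,0,0,1.05],[80,0,0,0,1.05],[80,0,0,0,1.05]]'
python3 - <<'E'
from h import *
s=bot.sense();to(.5165,-.171,.052,-3.4)
im,d=bot.camera('wrist');save('w4.png',im)
for m in bot.masks_of('adapter','wrist')[:3]:
    ys,xs=np.nonzero(m['region']);print(m['p'],m['pixel'],wray(m['pixel'],.078,s).round(4),[xs.min(),xs.max(),ys.min(),ys.max()])
E
```

```text
clock: 10.75
eef_pos: [0.5095, -0.1678, 0.1695]
tool_rot: [1.0, 0.022, -0.004, -0.002]
contact_force: [-0.8, 0.3, -0.7]
opening: 0.936
finger_force: 0.0
clock: 11.08
eef_pos: [0.5123, -0.1691, 0.1737]
tool_rot: [1.0, -0.029, -0.0, -0.0]
contact_force: [0.3, 0.3, -1.5]
opening: 0.94
finger_force: 0.0
rows [0.108 0.041 3.042] turn 0.02 phi -3.28 t 11.0833 F [ 0.3  0.3 -1.5] op 0.94 [ 0.5123 -0.1691  0.1737]
0.61 [256.0, 176.2] [ 0.5252 -0.1713  0.078 ] [np.int64(234), np.int64(281), np.int64(129), np.int64(211)]
```

View pics/w4.png

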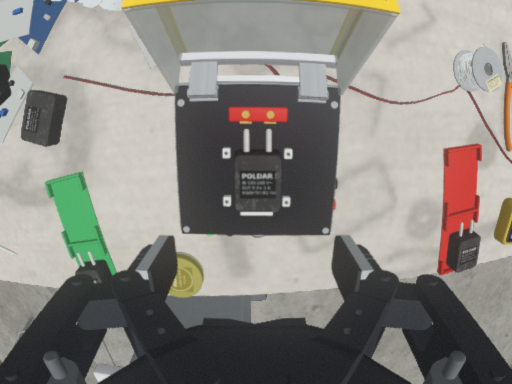

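```bash
python3 - <<'E'
from h import *
s=bot.sense()
for n,p,z in [('body top L-back',(237,153),.078),('R-back',(279,153),.078),('L-front',(235,211),.078),('R-front',(281,211),.078),('loc BL',(227,153),.057),('loc BR',(289,153),.057),('loc FL',(227,201),.057),('loc FR',(287,201),.057),('plate BL',(182,103),.05),('BR',(334,103),.05),('FL',(185,230),.05),('FR',(326,230),.05),('tray farL',(45,180),.012),('tray farR',(83,172),.012),('mid L',(64,249),.012),('mid R',(101,239),.012),('nearR',(116,273),.012)]: print(n,(wray(p,z,s)*1000).round(1))
E
```

```text
body top L-back [ 545.6 -157.    78. ]
R-back [ 543.7 -191.2   78. ]
L-front [ 495.7 -151.6   78. ]
R-front [ 493.4 -191.1   78. ]
loc BL [ 542.9 -146.7   57. ]
loc BR [ 539.8 -201.7   57. ]
loc FL [ 498.3 -143.1   57. ]
loc FR [ 495.  -198.6   57. ]
plate BL [ 590.8 -108.3   50. ]
BR [ 583.2 -245.8   50. ]
FL [467.7 -97.2  50. ]
FR [ 459.5 -238.1   50. ]
tray farL [522.9  97.5  12. ]
tray farR [528.1  33.   12. ]
mid L [425.9  94.4  12. ]
mid R [441.4  27.5  12. ]
nearR [391.9  18.7  12. ]
```

```bash

python3 -m jog '[[66,0.15,0.06,0.5,0],[66,0.15,0.06,1,0],[66,0.15,0.06,1.5,0],[66,0.15,0.06,1.9,0],[66,0.15,0.06,2.2,0],[66,0.15,0.06,2.5,0],[66,0.15,0.06,2.7,0],[66,0.15,0.06,2.85,0],[66,0.15,0.06,2.95,0],[66,0.15,0.06,3.0,0],[66,0.15,0.06,3.0,0]]'
python3 - <<'E'
from h import *
s=bot.sense();to(.518,-.172,.053,-3.4)
im,d=bot.camera('wrist');save('w5.png',im)
E
```

```text
clock: 12.1
eef_pos: [0.5184, -0.172, 0.0538]
tool_rot: [1.0, -0.03, 0.0, 0.0]
contact_force: [-0.6, -0.7, -0.8]
opening: 0.775
finger_force: 0.0
rows [-0.009  0.001  0.02 ] turn -0.0 phi -3.41 t 12.1 F [-0.6 -0.7 -0.8] op 0.775 [ 0.5184 -0.172   0.0538]
```

View pics/w5.png

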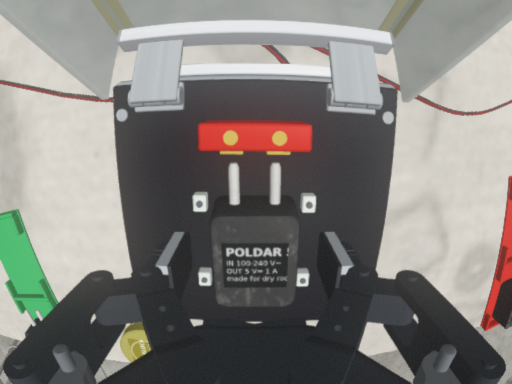

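```bash

python3 -m jog '[[50,0.04,0,0,0],[36,0.04,0,0,0],[36,0.04,0,0,0],[36,0.04,0,0,0],[36,0.04,0,0,0],[36,0.04,0,0,0],[36,0.04,0,0,0]]'
python3 -c "
from h import *
to(.518,-.172,.053,-3.4)"
```

```text
clock: 12.73
eef_pos: [0.5209, -0.1725, 0.0548]
tool_rot: [1.0, -0.03, 0.001, 0.001]
contact_force: [1.0, -0.2, 5.7]
opening: 0.478
finger_force: 62.9
rows [-0.072 -0.008  0.046] turn -0.0 phi -3.41 t 12.7333 F [ 1.  -0.2  5.7] op 0.478 [ 0.5209 -0.1725  0.0548]
```

```bash

python3 -m jog '[[36,0.04,0,-0.1,0],[36,0.04,0,-0.25,0],[36,0.04,0,-0.5,0],[36,0.04,0,-0.9,0],[36,0.04,0,-1.4,0],[36,0.04,0,-2,0],[36,0.04,0,-2.5,0],[36,0.04,0,-2.7,0],[36,0.04,0,-2.7,0]]'
python3 -c "
from h import *
to(.4715,.0635,.12,6.7)"
```

```text
clock: 13.48
eef_pos: [0.523, -0.1729, 0.1648]
tool_rot: [1.0, -0.03, 0.003, 0.001]
contact_force: [0.2, -0.7, -0.1]
opening: 0.477
finger_force: 62.3
rows [-1.643 -5.826  1.097] turn -1.69 phi -3.41 t 13.4833 F [ 0.2 -0.7 -0.1] op 0.477 [ 0.523  -0.1729  0.1648]
```

```bash

python3 -m jog '[[36,-0.1,-0.4,0,-0.2],[36,-0.3,-1,0,-0.5],[36,-0.6,-1.8,0,-0.8],[36,-0.8,-2.6,0,-1.2],[36,-1,-3.4,0,-1.5],[36,-1.2,-4.2,0.2,-1.69],[36,-1.4,-4.9,0.4,-1.69],[36,-1.55,-5.4,0.7,-1.69],[36,-1.62,-5.7,0.9,-1.69],[36,-1.64,-5.82,1.1,-1.69],[36,-1.64,-5.82,1.1,-1.69],[36,-1.64,-5.82,1.1,-1.69]]'
python3 - <<'E'
from h import *
s=bot.sense();to(.4715,.0635,.006,6.7)
im,d=bot.camera('wrist');save('w6.png',im)
im,d=bot.camera('top');save('t6.png',im);P=cloud('top',d)
for m in bot.masks_of('adapter','top')[:3]:
    q=P[m['region']];print(m['p'],np.percentile(q,[2,50,98],axis=0).round(3).tolist())
E
```

```text
clock: 14.48
eef_pos: [0.4686, 0.0642, 0.1165]
tool_rot: [0.998, 0.059, -0.001, 0.0]
contact_force: [0.4, -0.1, -0.2]
opening: 0.479
finger_force: 62.3
rows [0.078 0.027 2.762] turn 0.01 phi 6.78 t 14.4833 F [ 0.4 -0.1 -0.2] op 0.479 [0.4686 0.0642 0.1165]
0.6 [[0.441, 0.042, 0.119], [0.449, 0.059, 0.141], [0.461, 0.077, 0.15]]
```

View pics/w6.png

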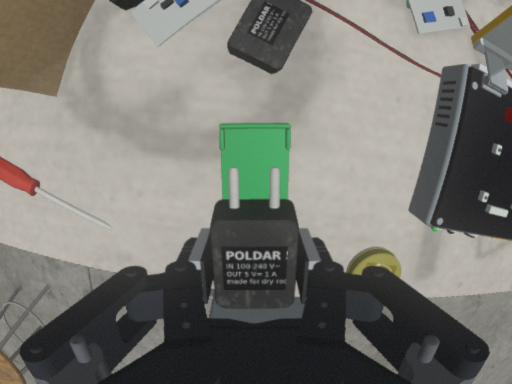

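```bash
python3 - <<'E'
from h import *
s=bot.sense();M=R.from_quat(s['tool_rot']).as_matrix();e=s['eef_pos']
for n,p,z in [('pinL',(234,169),.126),('pinR',(275,169),.126),('topBL',(217,201),.140),('topBR',(293,201),.140),('topFL',(211,306),.140),('topFR',(296,306),.140),('tray BL',(219,125),.012),('tray BR',(291,125),.012),('inner corner L',(225,129),.012),('inR',(286,129),.012),('wall edge notch L',(220,148),.012),('notchR',(290,148),.012)]:
    w=wray(p,z,s);print(n,(w*1000).round(1),'tool',((M.T@(w-e))*1000).round(1)[:2])
E
```

```text
pinL [510.6  77.7 126. ] tool [41.6 -9.5]
pinR [512.8  58.6 126. ] tool [41.6  9.6]
topBL [498.8  83.  140. ] tool [ 30.5 -16.2]
topBR [502.6  50.3 140. ] tool [30.5 16.7]
topFL [441.3  82.4 140. ] tool [-26.7 -22.3]
topFR [446.4  39.  140. ] tool [-26.7  21.4]
tray BL [521.6  99.1  12. ] tool [ 54.8 -29.6]
tray BR [528.6  39.1  12. ] tool [54.9 30.8]
inner corner L [518.7  93.7  12. ] tool [ 51.4 -24.6]
inR [524.7  42.9  12. ] tool [51.4 26.6]
wall edge notch L [502.1  96.3  12. ] tool [ 35.2 -29.1]
notchR [509.1  37.3  12. ] tool [35.2 30.3]
```

```bash

python3 -m jog '[[36,0.05,0.02,0.2,0],[36,0.05,0.02,0.5,0],[36,0.05,0.02,0.9,0],[36,0.05,0.02,1.3,0],[36,0.05,0.02,1.7,0],[36,0.05,0.02,2.0,0],[36,0.05,0.02,2.2,0],[36,0.05,0.02,2.35,0],[36,0.05,0.02,2.45,0],[36,0.05,0.02,2.5,0],[36,0.05,0.02,2.5,0]]'
python3 - <<'E'
from h import *
to(.4705,.0635,.008,6.7)
E
```

```text
clock: 15.55
eef_pos: [0.4721, 0.0635, 0.0178]
tool_rot: [0.998, 0.059, 0.0, 0.0]
contact_force: [-0.5, 0.3, -0.9]
opening: 0.479
finger_force: 62.3
rows [-0.039 -0.004  0.245] turn 0.0 phi 6.72 t 15.55 F [-0.5  0.3 -0.9] op 0.479 [0.4721 0.0635 0.0178]
```

```bash

python3 -m jog '[[36,-0.03,0,0.05,0],[36,-0.03,0,0.1,0],[36,-0.03,0,0.14,0],[36,-0.03,0,0.17,0],[36,-0.03,0,0.2,0],[36,-0.03,0,0.22,0],[36,-0.03,0,0.22,0]]'
python3 - <<'E'
from h import *
to(.4705,.0635,.008,6.7)
im,d=bot.camera('wrist');save('w7.png',im)
E
```

```text
clock: 16.13
eef_pos: [0.4705, 0.0635, 0.0088]
tool_rot: [0.998, 0.059, -0.0, -0.0]
contact_force: [0.1, 0.5, -0.3]
opening: 0.477
finger_force: 62.3
rows [-0.     0.001  0.02 ] turn 0.01 phi 6.73 t 16.1333 F [ 0.1  0.5 -0.3] op 0.477 [0.4705 0.0635 0.0088]
```

View pics/w7.png

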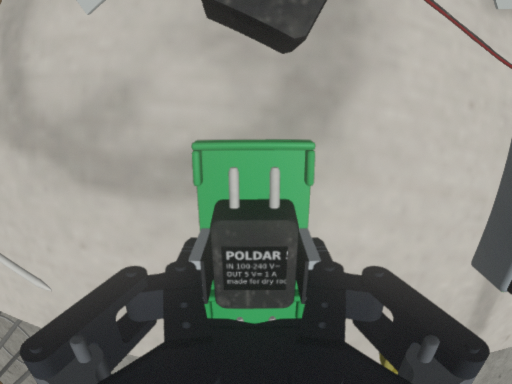

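```bash

python3 -m jog '[[36,0,0,0.01,0],[36,0,0,0.02,0],[36,0,0,0.03,0],[36,0,0,0.03,0]]'
python3 -m jog '[[36,0,0,0.01,0],[36,0,0,0.02,0],[36,0,0,0.03,0],[36,0,0,0.03,0]]'
```

```text
clock: 16.52
eef_pos: [0.4707, 0.0635, 0.0078]
tool_rot: [0.998, 0.059, 0.0, 0.0]
contact_force: [0.3, -0.3, -0.2]
opening: 0.475
finger_force: 62.4
clock: 16.85
eef_pos: [0.4707, 0.0635, 0.0078]
tool_rot: [0.998, 0.059, -0.0, 0.0]
contact_force: [-4.4, -0.5, 11.4]
opening: 0.483
finger_force: 63.9
```

```bash

python3 -m jog '[[36,0,0,-0.02,0],[40,0,0,-0.02,0],[43,0,0,-0.02,0],[48,0,0,-0.02,0],[58,0,0,-0.02,0],[58,0,0,-0.02,0],[58,0,0,-0.2,0],[58,0,0,-0.6,0],[58,0,0,-1.2,0],[58,0,0,-2,0],[58,0,0,-2.8,0],[58,0,0,-3.5,0]]'
python3 -m jog '[[58,-1,0,-1,0],[58,-1,0,-2,0],[58,-1,0,-2,0]]'
python3 - <<'E'
from h import *
to(.4705,.0635,.008,6.7)
im,d=bot.camera('wrist');w=im.copy()
a,d=bot.camera('side')
b,d2=bot.camera('top')
for c,dd in (('side',d),('top',d2)):
    P=cloud(c,dd)
    for n in ('guard','adapter'):
        for m in bot.masks_of(n,c)[:3]:
            print(c,n,round(m['p'],2),np.percentile(P[m['region']],[2,50,98],axis=0).round(3).tolist())
v=np.hstack([cv2.resize(w,(400,300)),cv2.resize(a[100:280,150:390],(400,300))])
save('end.png',v)
E
```

```text
clock: 17.85
eef_pos: [0.4708, 0.0635, 0.1489]
tool_rot: [0.998, 0.059, 0.001, 0.0]
contact_force: [1.0, -0.4, -0.1]
opening: 0.678
finger_force: 0.0
clock: 18.1
eef_pos: [0.4323, 0.0587, 0.2326]
tool_rot: [0.998, 0.059, 0.005, 0.001]
contact_force: [1.6, 0.8, 0.8]
opening: 0.682
finger_force: 0.0
rows [ 0.911 -0.017  5.625] turn 0.01 phi 6.74 t 18.1 F [1.6 0.8 0.8] op 0.682 [0.4323 0.0587 0.2326]
side guard 0.8 [[0.6, -0.254, 0.05], [0.642, -0.204, 0.131], [0.681, -0.108, 0.21]]
side guard 0.16 [[0.459, -0.254, 0.012], [0.578, -0.202, 0.051], [0.678, -0.104, 0.203]]
top guard 0.88 [[0.602, -0.249, 0.046], [0.647, -0.177, 0.116], [0.684, -0.11, 0.213]]
top guard 0.33 [[0.358, -0.472, -0.002], [0.465, -0.436, 0.006], [0.533, -0.406, 0.02]]
top adapter 0.54 [[0.444, 0.042, 0.009], [0.459, 0.054, 0.031], [0.492, 0.079, 0.039]]
```

View pics/end.png

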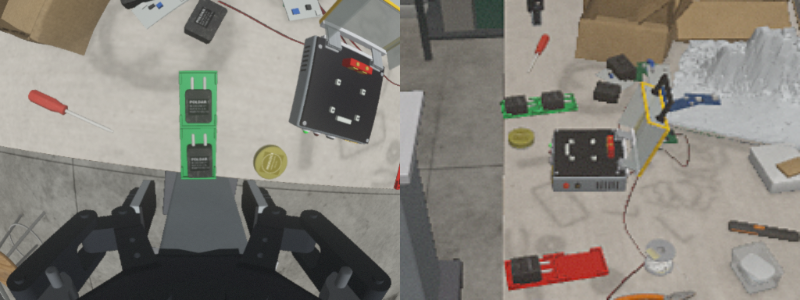

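The charger lies in the far pocket (about 198,105 in the left view). The guard stands open (about 650,120 in the right view), and nothing else has been moved.

```bash
python3 -m jog '[[58,0,0,0,0],[58,0,0,0,0],[58,0,0,0,0]]' && python3 -c "
from rig import bot
print(bot.hand_in())"
```

```text
clock: 18.7
eef_pos: [0.4306, 0.0588, 0.2256]
tool_rot: [0.998, 0.059, -0.001, -0.0]
contact_force: [-0.3, 0.9, -0.7]
opening: 0.679
finger_force: 0.0
the job is handed in; nothing more can be done
None
```

The job is handed in at 18.7 s: the guard is open on its back stop, the charger is set down in the empty green-tray pocket, and the last pictures show nothing else moved; hand-in returned no verdict.

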